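Close the bench reactor and seat its thumbscrew

ROBOT

A 6-joint arm with a two-finger parallel gripper is mounted at the origin on the work surface. World frame = base frame: x ahead of the robot, y to its left, z up, the work surface at z = 0. Lengths are in m, angles in rad, forces in N, time in s.
With the tool pointing down it reaches from about 0.325 to 0.9 m from the base axis. Payload 6.1 kg.
Tool frame: the origin (TCP) lies on the front face of the gripper's body, between the roots of the fingers; the fingertips stand 70 mm ahead of it and the grasp point (between the pads) lies 51 mm ahead of it (bot.grip_depth is the distance from the TCP to the grasp point, in m); z points along the fingers, y is the direction in which the jaws open and shut (so a half turn about z gives the same grasp; the last joint's range is limited). The gripper opens to 87 mm and grips with 3 to 60 N. Pads are 19 mm wide; open, the fingers measure 117 mm over their backs; the gripper's body (75 mm by 190 mm) begins 51 mm behind the grasp point.
Start: joints at [1.047, 0.22, 1.526, -0, 1.395, -0.126], TCP at [0.242, 0.576, 0.292] pointing down, gripper open.
Joint ranges: [-2.98, 2.98], [-0.91, 2.08], [0.09, 2.57], [-1.24, 4.39], [0.2, 2.65], [-2.68, 2.68]. Speed limits (rad/s): [2.57, 2.57, 3.01, 3.14, 3.14, 3.14].

INTERFACE

Orientations are given as [roll, pitch, yaw] about the fixed x, y, z axes, in that order (R = Rz(yaw) Ry(pitch) Rx(roll)).
In Python, from workcell import bot, viewer gives the robot as it stands.
- The arm moves only by the shell command python3 -m crank 'ROWS' [OPENING]. ROWS is a JSON object of lists of equal length, an entry for each row: "translation": the shift along the world's x, y, z in m, a list of three; "turn": the turn about the world's z in degrees. In form: {"translation": [[x, y, z], ...], "turn": [turn, ...]}. A call has 1 to 20 rows; each row shifts and turns the commanded pose from where the row before left it; what a row does not reach is not made up. A row lasts 1/8 s, in which the tool goes at most 62.5 mm and 10.7 degrees, less where a joint would pass 70% of its speed; a pose out of reach is approached as far as the arm can. A call is refused whole if a number of a shift passes 0.0625 or a number of a turn 10.7, either way. A call with a gripper value outside its range is refused whole. OPENING is the finger opening in m, from 0 to 0.087, set as the call begins (- or left out, the last holds). The fingers move at their own pace and stop on an object; the grip force is fixed at half the most. Time passes only in rows, so rows that do not move let the fingers close. It gives the time, the measured TCP pose, the force and the opening at its end, in the units of the state.
- bot.get_state(): the state, without advancing time (a new reading comes with each control period).
- viewer.read_camera(name): name is "scene" or "top" or "wrist"; returns a dict with "pixels" (400x640x3 uint8, red, green, blue), "depth" (400x640 float32, m along the optical axis (not along the pixel's ray), 0 where there is no reading), "fx", "fy", "cx", "cy" (pixels), "pose" (4x4, takes a point from camera to world coordinates); the wrist camera has in their place "hand_eye" (4x4, takes a point from camera to tool coordinates, whose origin is the TCP and whose axes are the flange's). Camera axes: x right, y down, z forward; pixel columns grow to the right and rows downward; lengths in m; the calibration is good to about 2 mm. A picture is of the moment at which its call begins: read the wrist's pose just before it.
- bot.hand_in(): hands the job in, once; it reports no verdict.
The state is a dict: "time_s": time; "q": joint angles; "qvel": joint speeds; "joint_torque": joint torques, N m; "eef_pos": TCP position; "eef_rot": TCP orientation; "contact_force": force on the tool from outside, world axes, zero at the start; "torque": the same for the moment, N m; "finger_gap": finger opening in m.
Only numpy, scipy, OpenCV 4.12 (cv2) and the standard library are available. Lean on these libraries where they do the work, as an engineer would, in place of code of your own. Each camera call takes 0.05 s, during which the arm holds its last target. There are 200 camera calls.

TASK

Close the bench reactor: set the white lid squarely into its mouth, swing the aluminium bridge over it up to its stop at the latch post, then turn the knurled thumbscrew clockwise until its foot seats on the lid. Make it finger-tight and stop as soon as the resistance clearly rises: overtightening crushes the seal. Set the lid down gently and leave the glassware standing where it is.

Things in the scene. Friction and masses are not known exactly. Their poses are not given: they have to be found in the camera images.
- reactor: White bench reactor, fixed: housing 230 x 230 x 60 high, on it a steel vessel 100 in diameter whose flange is 105 above the table. Origin: on the table under the vessel axis; z up, own y points from the bridge's pivot post (y = -75) to the thin steel latch post (y = +75, 182 high).
- reactor_mouth (a point): Centre of the vessel's mouth in the plane of the flange top: bore 73 in diameter, 40 deep, flange 100 outside with a black seal ring. The lid is seated when its origin is 10 below this point.
- lid: Loose round coated steel lid, 0.6 kg: white disc 92 in diameter and 12 thick, under it a spigot 67 in diameter, 10 high, tapered to 56 at its foot, on which it stands, on top a steel hub 33 in diameter and 26 high to grip it by. Two blue caps 18 in diameter, 15 high, sit at own x = +34 and -34, so grip along own y. Origin: centre of the spigot's underside; hub top 48 above.
- bridge (a joint): Angle of the swing bridge about its upright pivot post, rad: 0 = over the vessel against its stop, hooked round the latch post; grows (anticlockwise from above) as it swings open towards the robot, to 2.1. It stays where it is left and takes 0.2 N m to turn.
- bridge_push (a point): Point on the bridge bar's centre line, 112 from the pivot axis, at mid height of the bar. The bar is aluminium, 32 wide, 18 thick, from 156 to 174 above the table, reaching 169 from the pivot; own y runs along it from pivot to hooked end, own x points to the side that leads when closing. The last 40 is a hook open to that side, and round the screw, 75 from the pivot, is a 36 boss 23 high.
- thumbscrew_grip (a point): Centre of the thumbscrew's knurled steel head, on its upright axis: head 40 in diameter, 22 high (11 above and below this point), with a red mark on top; about 201 above the table. It stands 75 from the pivot axis on the bridge and comes over the lid's centre when the bridge is shut. Between the head and the boss 11 of bare spindle. The pivot post's cap rises to 185.
- thumbscrew (a joint): Angle of the thumbscrew, rad; grows when tightened (clockwise from above). Right-hand thread, moving 4 per turn (0.64 per rad). It starts backed off by an amount that differs: its foot meets the hub top of the seated lid after roughly 0.4 to 4.5 rad. Runs at 0.04 N m; once the foot bears, the torque climbs by about 0.25 N m per rad. Finger-tight is 0.15 to 0.3 N m.
- clamp_screw: The thumbscrew's spindle with foot and head, moving down as it is tightened. Its brass foot, 29 in diameter, hangs below the bar, a millimetre or two clear of the seated lid's hub at the start; how much is to be felt. Origin: on the screw axis, near mid height of the bar; z up.
- beaker: Bystander: clear glass beaker, 68 in diameter, 85 high, standing loose on the table. Origin: centre of its underside.
- reagent_bottle: Bystander: amber reagent bottle with a blue cap, 64 in diameter, 130 high, standing loose. Origin: centre of its underside.
- sample_jar: Bystander: small glass jar with a white cap, 48 in diameter, 55 high, standing loose. Origin: centre of its underside.
Not all that is in view belongs to the job. Leave any purple look-alike of the lid alone.

How it is judged:
On the way, in this order (a step that is already met when the one before it is completed fails the run):
1. the lid sits flat in the reactor's mouth, let go, with the bridge still open (horizontal distance between lid and reactor_mouth below 0.005 m and z of lid in the frame of reactor_mouth below -0.008 m and angle between lid's own z axis and vertical below 0.03 rad and contact force between the fingers and lid below 0.1 N and value of joint bridge above 0.5 rad), for 0.1 s.
2. the bridge is swung over the lid up to its stop, the screw not yet bearing (value of joint bridge below 0.05 rad and contact force between clamp_screw and lid below 1 N and horizontal distance between lid and reactor_mouth below 0.005 m and z of lid in the frame of reactor_mouth below -0.008 m and angle between lid's own z axis and vertical below 0.03 rad), for 0.1 s.
At the end, for the whole second after the job is handed in: The lid sits flat in the mouth (within 5 mm of its centre, tilt under 0.03 rad), the bridge is within 0.05 rad of its stop, the screw's foot bears on the lid with 6 to 32 N, and all is at rest (horizontal distance between lid and reactor_mouth below 0.005 m and z of lid in the frame of reactor_mouth below -0.008 m and angle between lid's own z axis and vertical below 0.03 rad and value of joint bridge below 0.05 rad and contact force between clamp_screw and lid between 6 and 32 N and velocity of joint thumbscrew below 0.05 rad/s and linear speed of lid below 0.01 m/s); the robot touches nothing.
It fails at once if the screw is overtightened: its foot presses the lid with more than 32 N (contact force between clamp_screw and lid above 32 N).
It fails at once if the lid is dropped: let go, it falls faster than 0.4 m/s (linear speed of lid above 0.4 m/s and contact force between the fingers and lid below 0.1 N).
It fails at once if the lid is slammed onto the reactor with more than 120 N (contact force between lid and reactor above 120 N).
It fails at once if a bystander is shifted by more than 30 mm or tipped (distance of any of beaker, reagent_bottle, sample_jar from where it was at the start of the episode above 0.03 m or angle between any of beaker, reagent_bottle, sample_jar's own z axis and vertical above 0.35 rad).
It also fails if it takes over 72 s, if anything falls off the work surface, if the arm or the gripper's body presses on something with over 40 N, if the wrist force passes 120 N, or if a joint passes its speed limit or range.

## Working session

There is one attempt and no reset: what is moved stays moved. The work goes in short steps, Python scripts to look and compute and a shell command to move; the robot and the scene stay as the last step left them, time stands still between calls to the robot, and variables do not carry over. Pictures are saved under pics/ and viewed, about 8 in all and at most 12, crops included, and the job is handed in when it is done.

```bash
mkdir -p pics; ls
python3 - <<'E'
from workcell import bot, viewer
import cv2,numpy as np,pickle
print(bot.get_state())
ims={}
for n in("scene","top"):
    c=viewer.read_camera(n); ims[n]=c
    cv2.imwrite(f"pics/{n}0.png",c["pixels"][:,:,::-1]); print(n,c["fx"],c["cx"],c["cy"],c["pose"].round(3).tolist())
pickle.dump(ims,open("ims0.pkl","wb"))
E
```

```text
pics
{'time_s': 0.0, 'q': array([ 1.04690158e+00,  2.21210878e-01,  1.52763456e+00, -4.91454122e-05,
        1.39469958e+00, -1.26130894e-01]), 'qvel': array([-9.19671677e-04, -1.25417042e-03,  2.18928343e-05,  8.17271817e-04,
       -6.48577399e-04,  2.99859475e-05]), 'joint_torque': array([ 1.17739153e-03, -4.94602311e+01, -3.87380648e+01,  6.98726415e-02,
        5.71173057e-02, -1.68021279e-04]), 'eef_pos': array([0.24188106, 0.57575714, 0.29113417]), 'eef_rot': array([-3.13964972e+00, -1.97616331e-04,  2.74383727e+00]), 'contact_force': array([-0.69351105,  0.37201055, -0.10890754]), 'torque': array([-0.0454875 , -0.00905393,  0.05683633]), 'finger_gap': 0.08706143872886189}
scene 467.89764501828904 321.6236475185865 206.5025068665436 [[0.588, 0.577, -0.567, 1.166], [0.809, -0.404, 0.427, -0.503], [0.017, -0.71, -0.704, 0.888], [0.0, 0.0, 0.0, 1.0]]
top 410.0976262436865 317.4174997932801 197.22101496856257 [[0.028, -0.996, 0.09, 0.452], [-0.999, -0.03, -0.027, -0.033], [0.03, -0.09, -0.996, 1.21], [0.0, 0.0, 0.0, 1.0]]
```

View pics/top0.png

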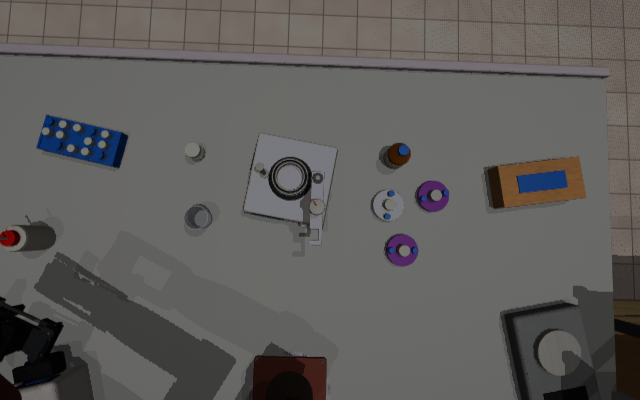

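View pics/scene0.png

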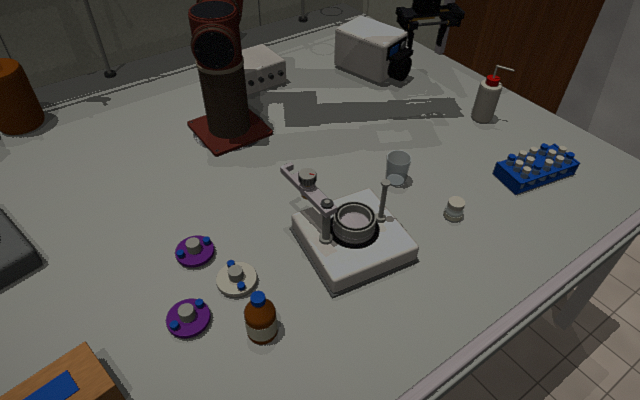

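Top view: vessel (291,178), pivot (318,178), open bridge hooking at (315,240), latch post (260,168), white lid (388,205) with caps (391,194)/(386,217), bottle (398,155), beaker (198,216), jar (195,152). The scene view agrees.

```bash
cat > h.py <<'E'
import numpy as np,cv2
def ray(c,uv,z,P=None):
    """pixels -> world points on plane z"""
    P=c["pose"] if P is None else P
    uv=np.atleast_2d(uv).astype(float)
    d=np.c_[(uv[:,0]-c["cx"])/c["fx"],(uv[:,1]-c["cy"])/c["fy"],np.ones(len(uv))]@P[:3,:3].T
    return P[:3,3]+d*((z-P[2,3])/d[:,2])[:,None]
def cloud(c,P=None):
    P=c["pose"] if P is None else P
    v,u=np.mgrid[:c["depth"].shape[0],:c["depth"].shape[1]]; d=c["depth"]
    p=np.stack([(u-c["cx"])/c["fx"]*d,(v-c["cy"])/c["fy"]*d,d],-1)
    w=p@P[:3,:3].T+P[:3,3]; w[d==0]=np.nan
    return w
def blobs(m,amin=5):
    n,l,s,ce=cv2.connectedComponentsWithStats(m.astype(np.uint8))
    return [(ce[i],s[i,4],l==i) for i in range(1,n) if s[i,4]>=amin]
def circ(p):
    A=np.c_[2*p[:,:2],np.ones(len(p))]; x=np.linalg.lstsq(A,(p[:,:2]**2).sum(1),rcond=None)[0]
    return x[:2],np.sqrt(x[2]+x[:2]@x[:2])
E
python3 - <<'E'
import pickle,numpy as np,cv2
from h import *
ims=pickle.load(open("ims0.pkl","rb"))
np.set_printoptions(precision=4,suppress=True)
for n in("scene","top"):
    c=ims[n]; W=cloud(c); hsv=cv2.cvtColor(c["pixels"],cv2.COLOR_RGB2HSV)
    print(n)
    blue=(hsv[...,0]>100)&(hsv[...,0]<125)&(hsv[...,1]>150)&(hsv[...,2]>60)
    for ce,a,m in blobs(blue,6):
        if a<300: print(" blue",ce,a,ray(c,ce,0.037)[0],"cloud",np.nanmedian(W[m],0))
    Z=W[...,2]
    box=(W[...,0]>.35)&(W[...,0]<.75)&(W[...,1]>-.2)&(W[...,1]<.25)
    for lo,hi,t in((.098,.112,"flange"),(.15,.18,"bar"),(.178,.19,"posts"),(.205,.22,"head")):
        for ce,a,m in blobs(box&(Z>lo)&(Z<hi),4): print(" ",t,ce,a,np.nanmean(W[m],0),np.nanmin(W[m],0),np.nanmax(W[m],0), circ(W[m]) if t=="head" else "")
E
```

```text
scene
 blue [568.7632 154.0789] 38 [0.7225 0.7407 0.037 ] cloud [0.7397 0.6942 0.0727]
 blue [513.0256 157.3077] 39 [0.6372 0.5914 0.037 ] cloud [0.6543 0.553  0.0724]
 blue [554.     157.4545] 11 [0.7068 0.6904 0.037 ] cloud [0.711  0.6794 0.045 ]
 blue [205.7333 238.9667] 30 [ 0.411  -0.2791  0.037 ] cloud [ 0.4117 -0.2791  0.038 ]
 blue [179.5455 251.9091] 33 [ 0.4125 -0.3467  0.037 ] cloud [ 0.4132 -0.3467  0.0377]
 blue [230.0625 262.375 ] 32 [ 0.5078 -0.2655  0.037 ] cloud [ 0.5085 -0.2661  0.0376]
 blue [240.5897 284.3077] 39 [ 0.5755 -0.2757  0.037 ] cloud [ 0.5763 -0.2756  0.0378]
 blue [257.3379 296.731 ] 145 [ 0.6249 -0.2623  0.037 ] cloud [ 0.6846 -0.2888  0.1307]
 blue [198.5909 301.75  ] 44 [ 0.5637 -0.3705  0.037 ] cloud [ 0.5648 -0.3706  0.0379]
 blue [173.2692 323.8654] 52 [ 0.5827 -0.4359  0.037 ] cloud [ 0.583  -0.4357  0.0373]
  flange [354.4434 217.733 ] 618 [0.6092 0.0133 0.1051] [ 0.5543 -0.035   0.0981] [0.6564 0.065  0.1116] 
  flange [381.1304 207.2609] 23 [0.6194 0.0866 0.1051] [0.6136 0.0829 0.0983] [0.6238 0.0941 0.112 ] 
  flange [325.5588 228.4118] 34 [
[... 1481 characters left out ...]
11] 
  flange [263.25 172.75] 4 [0.6146 0.0853 0.1055] [0.6135 0.0828 0.0985] [0.616  0.0884 0.1104] 
  bar [316.9223 187.2226] 283 [ 0.5718 -0.0596  0.1739] [ 0.5388 -0.0755  0.1674] [ 0.6117 -0.0437  0.1799] 
  bar [316.0865 227.7093] 289 [ 0.4691 -0.0603  0.1732] [ 0.4278 -0.0748  0.1602] [ 0.5081 -0.0434  0.1776] 
  posts [259.0926 166.4444] 54 [0.6191 0.0882 0.1819] [0.6098 0.078  0.1782] [0.6282 0.0987 0.1856] 
  posts [317.2857 177.881 ] 84 [ 0.5947 -0.0596  0.1816] [ 0.5794 -0.0717  0.1781] [ 0.6075 -0.0485  0.188 ] 
  head [316.5024 206.6377] 207 [ 0.5198 -0.0589  0.2107] [ 0.5017 -0.0775  0.2053] [ 0.5391 -0.0404  0.2163] (array([ 0.5199, -0.0589]), np.float64(0.01404435656539156))
```

```bash
python3 -m crank '{"translation":[[0.0188,-0.0529,0],[0.0188,-0.0529,0],[0.0188,-0.0529,0],[0.0188,-0.0529,0],[0.0188,-0.0529,0],[0.0188,-0.0529,0],[0.0188,-0.0529,0],[0.0188,-0.0529,0],[0.0188,-0.0529,0],[0.0188,-0.0529,0],[0.0188,-0.0529,0],[0.0188,-0.0529,0],[0.0188,-0.0529,0],[0.0188,-0.0529,0],[0.0188,-0.0529,0],[0.0188,-0.0529,0],[0,0,0],[0,0,0]],"turn":[0,0,1,1,1,1,1,1,1,1,1,1,1,1,1,1,0,0]}' 0.087
python3 - <<'E'
from workcell import bot, viewer
import cv2,numpy as np
from scipy.spatial.transform import Rotation as R
from h import *
np.set_printoptions(precision=4,suppress=True)
s=bot.get_state(); c=viewer.read_camera("wrist")
T=np.eye(4);T[:3,:3]=R.from_euler("xyz",s["eef_rot"]).as_matrix();T[:3,3]=s["eef_pos"]
P=T@c["hand_eye"]; print(s["time_s"],s["eef_pos"],np.degrees(s["eef_rot"]),s["contact_force"],s["torque"])
cv2.imwrite("pics/w1.png",c["pixels"][:,:,::-1])
W=cloud(c,P); hsv=cv2.cvtColor(c["pixels"],cv2.COLOR_RGB2HSV)
blue=(hsv[...,0]>100)&(hsv[...,0]<125)&(hsv[...,1]>150)&(hsv[...,2]>60)
for ce,a,m in blobs(blue,60): print(ce,a,ray(c,ce,0.035,P)[0],np.nanmedian(W[m],0))
Z=W[...,2]
for ce,a,m in blobs((Z>.044)&(Z<.053),60): print("hub",ce,a,np.nanmean(W[m],0))
E
```

```text
time_s: 2.35
eef_pos: [0.5424, -0.2698, 0.2913]
eef_rot: [3.14, -0.002, 2.987]
contact_force: [-0.8, 0.2, -0.7]
finger_gap: 0.0875
2.35 [ 0.5424 -0.2698  0.2913] [179.9288  -0.0987 171.1698] [-0.7589  0.1693 -0.6602] [ 0.0453  0.026  -0.0179]
[292.9571  67.4381] 210 [ 0.4123 -0.2788  0.035 ] [ 0.4128 -0.2786  0.0386]
[232.4115  79.4115] 209 [ 0.4141 -0.3465  0.035 ] [ 0.4146 -0.3456  0.0385]
[318.8936 154.3688] 141 [ 0.5093 -0.2655  0.035 ] [ 0.509  -0.2654  0.0387]
[318.6269 210.5746] 134 [ 0.5762 -0.2763  0.035 ] [ 0.5752 -0.276   0.0385]
[240.5    212.5976] 164 [ 0.5641 -0.3707  0.035 ] [ 0.5631 -0.3697  0.0385]
[192.2349 235.2081] 149 [ 0.5834 -0.4361  0.035 ] [ 0.5824 -0.4341  0.0388]
hub [260.5257  71.0311] 837 [ 0.4133 -0.3121  0.0495]
hub [536.1736  90.5041] 121 [ 0.4771 -0.0245  0.0456]
hub [477.1768 169.3044] 611 [ 0.5538 -0.0913  0.0485]
hub [319.2082 184.8943] 634 [ 0.5422 -0.2702  0.0496]
hub [211.7688 225.8015] 519 [ 0.5712 -0.4031  0.0495]
hub [321.5427 277.5244] 164 [ 0.658  -0.2855  0.0487]
```

View pics/w1.png

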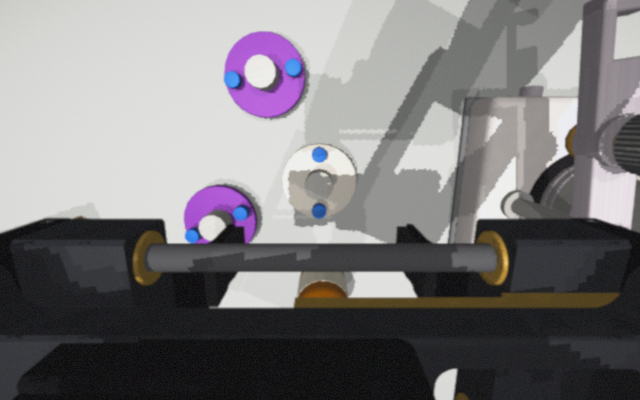

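Wrist view: white lid at (319,185), caps at (319,154) and (319,211) perpendicular to the jaws, as wanted; bottle behind at (325,285). The estimates agree to about 1 mm. Grasp.

```bash
python3 -m crank '{"translation":[[0.0003,-0.001,-0.04],[0,0,-0.04],[0,0,-0.04],[0,0,-0.035],[0,0,-0.02],[0,0,-0.012],[0,0,-0.006],[0,0,-0.003],[0,0,0],[0,0,0]],"turn":[0,0,0,0,0,0,0,0,0,0]}' 0.087
python3 -m crank '{"translation":[[0,0,0],[0,0,0],[0,0,0],[0,0,0],[0,0,0],[0,0,0],[0,0,0],[0,0,0]],"turn":[0,0,0,0,0,0,0,0]}' 0.02
```

```text
time_s: 3.65
eef_pos: [0.5436, -0.2716, 0.097]
eef_rot: [-3.141, 0.001, 2.988]
contact_force: [0.2, -0.2, -0.4]
finger_gap: 0.0871
time_s: 4.65
eef_pos: [0.5432, -0.2712, 0.0962]
eef_rot: [3.142, -0.0, 2.988]
contact_force: [0.3, -0.2, 0.4]
finger_gap: 0.0322
```

```bash
python3 -m crank '{"translation":[[0,0,0.015],[0,0,0.035],[0,0,0.045],[0,0,0.05],[0,0,0.045],[0,0,0.03],[0,0,0.016],[0,0,0],[0,0,0]],"turn":[0,0,0,0,0,0,0,0,0]}'
python3 -m crank '{"translation":[[0.003,0.0135,0],[0.0064,0.0285,0],[0.0064,0.0285,0],[0.0064,0.0285,0],[0.0064,0.0285,0],[0.0064,0.0285,0],[0.0064,0.0285,0],[0.0064,0.0285,0],[0.0064,0.0285,0],[0.0064,0.0285,0],[0.003,0.0150,0],[0,0,0],[0,0,0],[0,0,0]],"turn":[-5,-9,-9,-9,-9,-9,-9,-9,-9,-9,-4,0,0,0]}'
python3 - <<'E'
from workcell import bot, viewer
import cv2,numpy as np
from scipy.spatial.transform import Rotation as R
from h import *
np.set_printoptions(precision=4,suppress=True)
s=bot.get_state(); c=viewer.read_camera("wrist")
T=np.eye(4);T[:3,:3]=R.from_euler("xyz",s["eef_rot"]).as_matrix();T[:3,3]=s["eef_pos"]
P=T@c["hand_eye"]; print(s["eef_pos"],np.degrees(s["eef_rot"]),s["contact_force"],s["torque"],s["finger_gap"])
cv2.imwrite("pics/w2.png",c["pixels"][:,:,::-1])
W=cloud(c,P)
for n in("scene",):
    d=viewer.read_camera(n); V=cloud(d); cv2.imwrite("pics/scene2.png",d["pixels"][100:300,220:470,::-1].repeat(3,0).repeat(3,1))
    hsv=cv2.cvtColor(d["pixels"],cv2.COLOR_RGB2HSV)
    blue=(hsv[...,0]>100)&(hsv[...,0]<125)&(hsv[...,1]>150)&(hsv[...,2]>60)
    for ce,a,m in blobs(blue,10):
        if 260<ce[0]<460: print(ce,a,np.nanmedian(V[m],0))
E
```

```text
time_s: 5.78
eef_pos: [0.5425, -0.2708, 0.3301]
eef_rot: [3.14, -0.003, 2.988]
contact_force: [0.7, 0.7, -5.4]
finger_gap: 0.0323
time_s: 7.52
eef_pos: [0.6066, 0.0129, 0.3318]
eef_rot: [-3.141, 0.0, 1.417]
contact_force: [-0.4, 0.1, -5.5]
finger_gap: 0.0323
[0.6066 0.0129 0.3318] [-179.9535    0.0165   81.1903] [-0.3729  0.144  -5.4557] [-0.0706  0.0455  0.0396] 0.03230515446891347
[344.4688 165.0938] 32 [ 0.6017 -0.0216  0.274 ]
```

View pics/scene2.png

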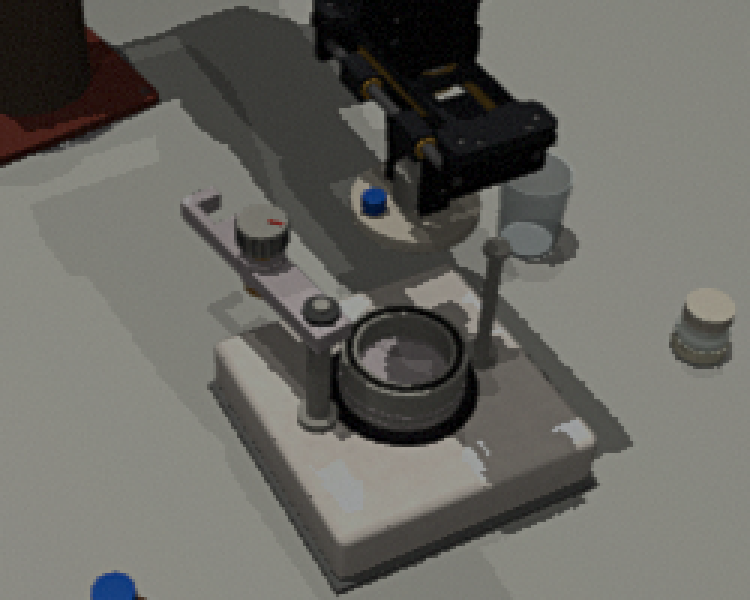

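The lid hangs level above the mouth, with the bridge clear beside it; the cap position puts the lid centre at about (0.607, 0.0125). Correct about 1 mm and lower.

```bash
python3 -m crank '{"translation":[[0.0006,0.0011,-0.02],[0,0,-0.03],[0,0,-0.03],[0,0,-0.02],[0,0,-0.01],[0,0,-0.006],[0,0,0],[0,0,0]],"turn":[0,0,0,0,0,0,0,0]}'
python3 -m crank '{"translation":[[0,0,-0.004],[0,0,-0.004],[0,0,-0.003],[0,0,-0.003],[0,0,-0.003],[0,0,0]],"turn":[0,0,0,0,0,0]}'
```

```text
time_s: 8.62
eef_pos: [0.6081, 0.0148, 0.2174]
eef_rot: [3.14, -0.0, 1.417]
contact_force: [0.7, -0.4, -5.0]
finger_gap: 0.0326
time_s: 9.38
eef_pos: [0.6072, 0.0149, 0.1988]
eef_rot: [-3.141, 0.0, 1.417]
contact_force: [-0.8, 0.3, -5.3]
finger_gap: 0.0323
```

```bash
python3 -m crank '{"translation":[[0,0,-0.0015],[0,0,-0.0015],[0,0,-0.001],[0,0,-0.001],[0,0,0],[0,0,0]],"turn":[0,0,0,0,0,0]}'
python3 -m crank '{"translation":[[0,0,-0.001],[0,0,-0.001],[0,0,-0.001],[0,0,0],[0,0,0]],"turn":[0,0,0,0,0]}'
```

```text
time_s: 10.12
eef_pos: [0.6075, 0.0149, 0.1943]
eef_rot: [3.141, -0.0, 1.417]
contact_force: [0.4, 0.2, -4.8]
finger_gap: 0.0326
time_s: 10.75
eef_pos: [0.6074, 0.0149, 0.1912]
eef_rot: [-3.142, 0.0, 1.417]
contact_force: [-0.8, -1.2, -4.5]
finger_gap: 0.0321
```

```bash
python3 -m crank '{"translation":[[0,0,-0.0005],[0,0,-0.0005],[0,0,-0.0005],[0,0,0],[0,0,0]],"turn":[0,0,0,0,0]}'
```

```text
time_s: 11.38
eef_pos: [0.6075, 0.0149, 0.1912]
eef_rot: [3.141, 0.0, 1.417]
contact_force: [-6.3, 0.6, 6.3]
finger_gap: 0.0329
```

```bash
python3 -m crank '{"translation":[[0,0,0],[0,0,0],[0,0,0],[0,0,0],[0,0,0]],"turn":[0,0,0,0,0]}' 0.06
python3 -m crank '{"translation":[[0,0,0.01],[0,0,0.03],[0,0,0.04],[0,0,0.03],[0,0,0.02],[0,0,0],[0,0,0]],"turn":[0,0,0,0,0,0,0]}' 0.06
python3 - <<'E'
from workcell import bot, viewer
import cv2,numpy as np,pickle
from h import *
np.set_printoptions(precision=4,suppress=True)
c=viewer.read_camera("scene"); W=cloud(c); pickle.dump(c,open("s3.pkl","wb"))
cv2.imwrite("pics/s3.png",c["pixels"][120:270,270:420,::-1].repeat(4,0).repeat(4,1))
hsv=cv2.cvtColor(c["pixels"],cv2.COLOR_RGB2HSV)
blue=(hsv[...,0]>100)&(hsv[...,0]<125)&(hsv[...,1]>150)&(hsv[...,2]>60)
for ce,a,m in blobs(blue,6):
    if 260<ce[0]<460: print(ce,a,np.nanmedian(W[m],0),ray(c,ce,.132)[0])
b=(abs(W[...,0]-.607)<.055)&(abs(W[...,1]-.014)<.055)
m=b&(W[...,2]>.112)&(W[...,2]<.124); p=W[m]; A=np.c_[p[:,:2]-[.607,.014],np.ones(len(p))]
x=np.linalg.lstsq(A,p[:,2],rcond=None)[0]; print("disc",len(p),x)
m=b&(W[...,2]>.140)&(W[...,2]<.148); print("hub",m.sum(),W[m].mean(0))
E
```

```text
time_s: 12.0
eef_pos: [0.6075, 0.0149, 0.1897]
eef_rot: [3.142, 0.0, 1.417]
contact_force: [-0.8, -0.5, -0.2]
finger_gap: 0.0596
time_s: 12.88
eef_pos: [0.6069, 0.015, 0.3183]
eef_rot: [-3.139, 0.0, 1.417]
contact_force: [-0.3, 1.7, -0.0]
finger_gap: 0.06
[342.0968 213.129 ] 31 [ 0.6029 -0.0194  0.1332] [ 0.6015 -0.0186  0.132 ]
disc 648 [-0.011   0.013   0.1182]
hub 129 [0.607  0.014  0.1439]
```

View pics/s3.png

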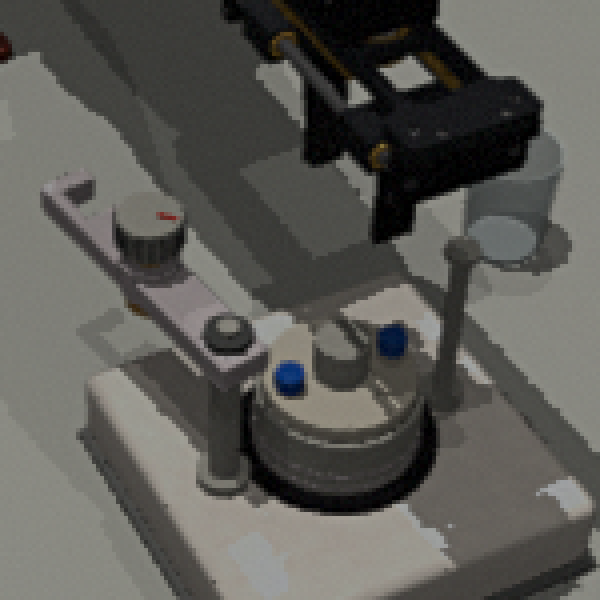

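Lid sits flat (disc z 0.118, hub centre (0.607, 0.014)), bridge open. Now go behind the bar.

```bash
python3 -m crank '{"translation":[[-0.016,-0.014,0],[-0.03,-0.028,0],[-0.03,-0.028,0],[-0.03,-0.028,0],[-0.021,-0.019,0],[0,0,0],[0,0,-0.03],[0,0,-0.035],[0,0,-0.02],[0,0,-0.005],[0,0,0],[0,0,0]],"turn":[1,2,2,2,2,0,0,0,0,0,0,0]}' 0
python3 -c "
from workcell import bot;s=bot.get_state();print(s['contact_force'],s['torque'],s['finger_gap'])"
```

```text
time_s: 14.42
eef_pos: [0.4812, -0.1021, 0.2308]
eef_rot: [3.14, 0.001, 1.575]
contact_force: [0.8, 0.1, -0.3]
finger_gap: 0.0005
[ 0.75830101  0.14468609 -0.26795454] [-0.05144776  0.03983246 -0.02197774] 0.0004592524218525358
```

Run:
```python
import numpy as np
p=np.array([.595,-.0597])
def pt(t): t=np.radians(t); return p+.115*np.r_[np.cos(t),np.sin(t)]+.026*np.r_[-np.sin(t),np.cos(t)]
a=np.arange(180.5,80,-6); q=np.array([pt(t) for t in a])
print(a[-1],q[0],q[-1]); print(np.diff(q,axis=0).round(4).tolist()); print(pt(80.8))
```

```text
84.5 [ 0.48023127 -0.08670256] [0.58014196 0.05726255]
[[-0.0022, 0.0121], [-0.0009, 0.0123], [0.0004, 0.0123], [0.0017, 0.0122], [0.0029, 0.012], [0.0042, 0.0116], [0.0054, 0.0111], [0.0065, 0.0105], [0.0076, 0.0098], [0.0085, 0.0089], [0.0094, 0.008], [0.0102, 0.0069], [0.0109, 0.0058], [0.0114, 0.0047], [0.0118, 0.0035], [0.0121, 0.0022]]
[0.58772079 0.05797758]
```

```bash
python3 -m crank '{"translation":[[0,0.008,0],[-0.001,0.007,0],[-0.0022,0.0121,0],[-0.0009,0.0123,0],[0.0004,0.0123,0],[0.0017,0.0122,0],[0.0029,0.012,0],[0.0042,0.0116,0],[0.0054,0.0111,0],[0,0,0]],"turn":[0,0,-6,-6,-6,-6,-6,-6,-6,0]}'
python3 -m crank '{"translation":[[0.0065,0.0105,0],[0.0076,0.0098,0],[0.0085,0.0089,0],[0.0094,0.008,0],[0.0102,0.0069,0],[0.0109,0.0058,0],[0,0,0]],"turn":[-6,-6,-6,-6,-6,-6,0]}'
python3 - <<'E'
from workcell import viewer
import numpy as np
from h import *
for n in("scene","top"):
    c=viewer.read_camera(n);W=cloud(c)
    m=(W[...,2]>.206)&(W[...,2]<.2145)&(np.hypot(W[...,0]-.595,W[...,1]+.06)<.1)
    for ce,a,k in blobs(m,20):
        q=W[k].mean(0); print(n,a,q,np.degrees(np.arctan2(q[1]+.0597,q[0]-.595))-80.8)
E
```

```text
time_s: 15.68
eef_pos: [0.491, -0.0027, 0.23]
eef_rot: [3.141, -0.0, 0.844]
contact_force: [0.2, -0.5, -0.3]
finger_gap: 0.0008
time_s: 16.55
eef_pos: [0.5442, 0.0465, 0.2298]
eef_rot: [3.142, -0.0, 0.216]
contact_force: [-0.1, -1.0, 0.5]
finger_gap: 0.0002
scene 185 [0.58066671 0.01389611 0.21124408] 20.220748135979775
```

Bridge follows (about 20° left). Finish slowly.

```bash
python3 -m crank '{"translation":[[0.0057,0.0024,0],[0.0057,0.0023,0],[0.0059,0.0018,0],[0.0059,0.0017,0],[0.006,0.0012,0],[0.0061,0.001,0],[0,0,0]],"turn":[-3,-3,-3,-3,-3,-3,0]}'
python3 -m crank '{"translation":[[0.003,0.0004,0],[0.002,0.0002,0],[0.0015,0.0001,0],[0.001,0,0],[0,0,0]],"turn":[-1.2,-1.2,-1,0,0]}'
```

```text
time_s: 17.52
eef_pos: [0.5792, 0.0565, 0.2297]
eef_rot: [3.141, -0.0, -0.099]
contact_force: [-0.5, -0.8, 0.6]
finger_gap: 0.0003
time_s: 18.15
eef_pos: [0.5863, 0.0573, 0.2296]
eef_rot: [3.141, 0.001, -0.16]
contact_force: [-4.4, -2.4, 2.5]
finger_gap: 0.0004
```

```bash
python3 -m crank '{"translation":[[0.001,0,0],[0.0005,0,0],[0,0,0]],"turn":[0,0,0]}'
python3 - <<'E'
from workcell import viewer,bot
import numpy as np,cv2
from h import *
for n in("scene","top"):
    c=viewer.read_camera(n);W=cloud(c)
    if n=="scene": cv2.imwrite("pics/s4.png",c["pixels"][120:270,270:420,::-1].repeat(4,0).repeat(4,1))
    m=(W[...,2]>.206)&(W[...,2]<.2145)&(np.hypot(W[...,0]-.595,W[...,1]+.06)<.1)
    for ce,a,k in blobs(m,20):
        q=W[k].mean(0); print(n,a,q,np.degrees(np.arctan2(q[1]+.0597,q[0]-.595))-80.8)
print(bot.get_state()["contact_force"])
E
```

```text
time_s: 18.52
eef_pos: [0.5866, 0.0574, 0.2296]
eef_rot: [3.14, 0.005, -0.16]
contact_force: [-10.5, -1.3, 5.8]
finger_gap: 0.0006
scene 200 [0.60781674 0.01337124 0.21119872] -0.7485141207151145
top 24 [0.5972421  0.00196358 0.21001836] 7.117627651645975
[-11.11361439  -2.11468248   5.6170272 ]
```

View pics/s4.png

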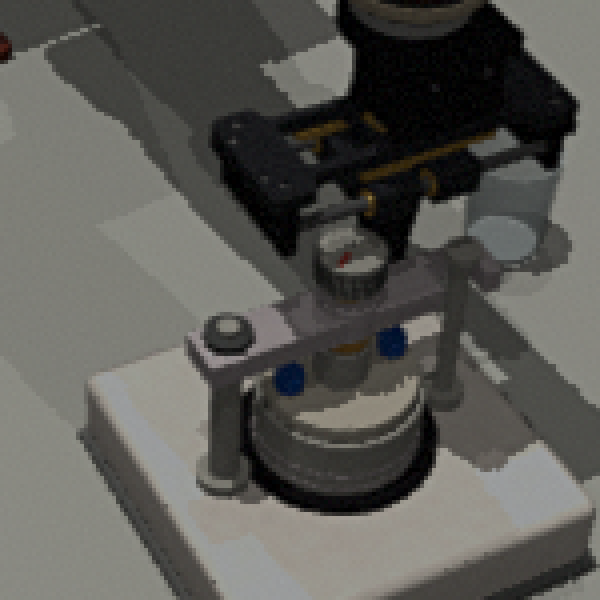

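Bridge shut at its stop: hook round the latch post at (465,250) in the crop, screw over the hub. Back off, rise, wind the wrist up and move over the head.

```bash
python3 -m crank '{"translation":[[-0.01,0.0015,0],[-0.012,0.0015,0],[0,0,0.02],[0,0,0.04],[0,0,0.02],[0.01,-0.012,0],[0.015,-0.017,0],[0.0154,-0.0172,0],[0,0,0],[0,0,0],[0,0,0],[0,0,0],[0,0,0],[0,0,0],[0,0,0],[0,0,0],[0,0,0],[0,0,0],[0,0,0],[0,0,0]],"turn":[0,0,0,0,10.5,10.5,10.5,10.5,10.5,10.5,10.5,10.5,10.5,10.5,10.5,10.5,10.5,10.5,10.5,10.5]}' 0.052
python3 -m crank '{"translation":[[0,0,0],[0,0,0],[0,0,0],[0,0,0],[0,0,0],[0,0,0],[0,0,0],[0,0,0]],"turn":[10.5,10.5,10.5,10.5,10.5,10.5,0,0]}'
python3 - <<'E'
from workcell import viewer,bot
import numpy as np,cv2
from h import *
c=viewer.read_camera("scene");W=cloud(c)
m=(W[...,2]>.206)&(W[...,2]<.2145)&(np.hypot(W[...,0]-.595,W[...,1]+.06)<.1)
for ce,a,k in blobs(m,20):
    q=W[k].mean(0); print(a,q,np.degrees(np.arctan2(q[1]+.0597,q[0]-.595))-80.8)
s=bot.get_state();print(s["eef_pos"],s["q"],s["torque"])
E
```

```text
time_s: 21.12
eef_pos: [0.6073, 0.0143, 0.3118]
eef_rot: [3.141, 0.003, 2.778]
contact_force: [-0.9, -0.1, -0.5]
finger_gap: 0.0518
time_s: 22.12
eef_pos: [0.607, 0.0143, 0.3107]
eef_rot: [-3.141, 0.001, -2.415]
contact_force: [0.3, -0.1, 0.3]
finger_gap: 0.0518
142 [0.61182314 0.01136051 0.21116495] -4.119202397089651
[0.60692273 0.01429112 0.31042761] [-1.06296099e-01  1.65940963e-01  1.55485097e+00  9.46497301e-06
  1.41980152e+00 -2.40392172e+00] [0.08411129 0.04296335 0.01359708]
```

```bash
python3 -m crank '{"translation":[[0,-0.0005,-0.02],[0,0,-0.02],[0,0,-0.01],[0,0,-0.005],[0,0,-0.002],[0,0,0],[0,0,0]],"turn":[0,0,0,0,0,0,0]}' 0.052
python3 -m crank '{"translation":[[0,0,0],[0,0,0],[0,0,0],[0,0,0],[0,0,0]],"turn":[0,0,0,0,0]}' 0.03
python3 - <<'E'
from workcell import bot
for i in range(3):
    s=bot.get_state();print(s["time_s"],s["eef_pos"],s["torque"],s["contact_force"],s["joint_torque"][5])
E
```

```text
time_s: 23.05
eef_pos: [0.607, 0.0138, 0.2534]
eef_rot: [-3.141, 0.001, -2.412]
contact_force: [0.4, -0.3, -0.1]
finger_gap: 0.0523
time_s: 23.68
eef_pos: [0.6062, 0.0146, 0.2531]
eef_rot: [3.14, -0.0, -2.411]
contact_force: [-3.2, 3.9, 3.5]
finger_gap: 0.0394
23.675 [0.60615091 0.01462965 0.25307174] [ 0.59794271  0.7275844  -0.03621009] [-3.19581176  3.85173767  3.47898633] 0.00041259691897721495
23.675 [0.60615091 0.01462965 0.25307174] [ 0.59794271  0.7275844  -0.03621009] [-3.19581176  3.85173767  3.47898633] 0.00041259691897721495
23.675 [0.60615091 0.01462965 0.25307174] [ 0.59794271  0.7275844  -0.03621009] [-3.19581176  3.85173767  3.47898633] 0.00041259691897721495
```

```bash
cat > t.py <<'E'
from workcell import bot
import numpy as np
s=bot.get_state();print("t%.2f yaw %.1f tq_z %.3f j6tq %.3f j6 %.3f F %s z %.4f qv6 %.3f gap %.4f"%(s["time_s"],np.degrees(s["eef_rot"][2]),s["torque"][2],s["joint_torque"][5],s["q"][5],s["contact_force"].round(1),s["eef_pos"][2],s["qvel"][5],s["finger_gap"]))
E
python3 -m crank '{"translation":[[-0.001,0.001,0],[0,0,0]],"turn":[0,0]}' >/dev/null; python3 t.py
python3 -m crank '{"translation":[[0,0,-0.0001],[0,0,-0.0001],[0,0,-0.0001]],"turn":[-8,-8,-8]}'>/dev/null; python3 t.py
python3 -m crank '{"translation":[[0,0,0],[0,0,0]],"turn":[0,0]}'>/dev/null; python3 t.py
```

```text
t23.93 yaw -138.2 tq_z 0.022 j6tq 0.020 j6 -2.406 F [-0.9  2.   2.6] z 0.2531 qv6 -0.001 gap 0.0390
t24.30 yaw -162.4 tq_z 0.106 j6tq -1.438 j6 -1.983 F [-1.8  3.8  4.2] z 0.2528 qv6 1.108 gap 0.0396
t24.55 yaw -162.0 tq_z -0.057 j6tq -0.009 j6 -1.990 F [-2.9  3.8  4.7] z 0.2528 qv6 0.010 gap 0.0392
```

```bash
python3 -m crank '{"translation":[[0,0,0],[0,0,0],[0,0,0]],"turn":[-5,-5,-5]}'>/dev/null; python3 t.py
python3 -m crank '{"translation":[[0,0,0],[0,0,0]],"turn":[-5,-5]}'>/dev/null; python3 t.py
python3 -m crank '{"translation":[[0,0,0]],"turn":[-5]}'>/dev/null; python3 t.py
python3 -m crank '{"translation":[[0,0,0],[0,0,0]],"turn":[0,0]}'>/dev/null; python3 t.py
python3 -m crank '{"translation":[[0,0,0]],"turn":[0]}'>/dev/null; python3 t.py
```

```text
t24.93 yaw -177.2 tq_z 0.074 j6tq -0.882 j6 -1.725 F [-2.4  4.9  4. ] z 0.2526 qv6 0.693 gap 0.0391
t25.18 yaw 172.8 tq_z 0.038 j6tq -0.881 j6 -1.550 F [-1.9  5.8  4.4] z 0.2525 qv6 0.692 gap 0.0389
t25.30 yaw 167.8 tq_z 0.042 j6tq -0.880 j6 -1.463 F [-1.7  7.2  3.3] z 0.2525 qv6 0.693 gap 0.0399
t25.55 yaw 168.0 tq_z -0.069 j6tq -0.029 j6 -1.466 F [-2.3  5.3  3.8] z 0.2525 qv6 0.002 gap 0.0394
t25.68 yaw 167.9 tq_z -0.072 j6tq -0.038 j6 -1.466 F [-1.7  6.   5.5] z 0.2525 qv6 0.001 gap 0.0392
```

j6 torque is very clean at constant speed (0.881 baseline). Continue at this speed and watch for a rise.

```bash
python3 -m crank '{"translation":[[-0.0005,0.001,0],[0,0,0],[0,0,0],[0,0,0]],"turn":[-5,-5,-5,-5]}'>/dev/null; python3 t.py
python3 -m crank '{"translation":[[0,0,0],[0,0,0],[0,0,0]],"turn":[-5,-5,-5]}'>/dev/null; python3 t.py
python3 -m crank '{"translation":[[0,0,0],[0,0,0],[0,0,0]],"turn":[-5,-5,-5]}'>/dev/null; python3 t.py
```

```text
t26.18 yaw 147.8 tq_z 0.088 j6tq -0.844 j6 -1.112 F [1.3 4.5 0.9] z 0.2524 qv6 0.693 gap 0.0389
t26.55 yaw 132.8 tq_z 0.135 j6tq -0.784 j6 -0.851 F [1.3 5.7 1.1] z 0.2523 qv6 0.692 gap 0.0394
t26.93 yaw 117.8 tq_z 0.248 j6tq -0.714 j6 -0.589 F [2.1 5.5 0.3] z 0.2522 qv6 0.690 gap 0.0393
```

The load torque has risen by 0.167 N m at about 0.26 N m/rad since onset at j6≈-1.25, for a total of about 0.2 N m. This is finger-tight. Check it at rest.

```bash
python3 -m crank '{"translation":[[0,0,0],[0,0,0],[0,0,0]],"turn":[0,0,0]}'>/dev/null; python3 t.py
python3 -m crank '{"translation":[[0,0,0]],"turn":[0]}'>/dev/null; python3 t.py
```

```text
t27.30 yaw 117.9 tq_z -0.090 j6tq -0.101 j6 -0.591 F [1.7 6.3 0.2] z 0.2523 qv6 0.003 gap 0.0394
t27.43 yaw 117.9 tq_z -0.114 j6tq -0.101 j6 -0.591 F [ 2.   4.9 -0.5] z 0.2522 qv6 -0.001 gap 0.0395
```

```bash
python3 -m crank '{"translation":[[0,0,0],[0,0,0],[0,0,0],[0,0,0],[0,0,0.02],[0,0,0.04],[0,0,0.04],[0,0,0],[0,0,0]],"turn":[0,0,0,0,0,0,0,0,0]}' 0.056
python3 - <<'E'
from workcell import viewer,bot
import numpy as np,cv2
from h import *
np.set_printoptions(precision=4,suppress=True)
for n in("scene","top"):
    c=viewer.read_camera(n);W=cloud(c)
    if n=="scene": cv2.imwrite("pics/s5.png",c["pixels"][120:270,270:420,::-1].repeat(4,0).repeat(4,1))
    r=np.hypot(W[...,0]-.595,W[...,1]+.06)
    m=(W[...,2]>.206)&(W[...,2]<.2145)&(r<.1)
    for ce,a,k in blobs(m,20):
        q=W[k].mean(0); print(n,a,q,np.degrees(np.arctan2(q[1]+.0597,q[0]-.595))-80.8)
    b=(W[...,2]>.112)&(W[...,2]<.124)&(np.hypot(W[...,0]-.607,W[...,1]-.014)<.044)
    p=W[b]; 
    if len(p)>30: print("disc",len(p),np.linalg.lstsq(np.c_[p[:,:2]-[.607,.014],np.ones(len(p))],p[:,2],rcond=None)[0])
    hsv=cv2.cvtColor(c["pixels"],cv2.COLOR_RGB2HSV)
    blue=(hsv[...,0]>100)&(hsv[...,0]<125)&(hsv[...,1]>150)&(hsv[...,2]>40)
    for ce,a,k in blobs(blue,6):
        w=np.nanmedian(W[k],0)
        if abs(w[0]-.607)<.06 and abs(w[1]-.014)<.06: print("cap",a,w)
E
python3 t.py
```

```text
time_s: 28.55
eef_pos: [0.6052, 0.0158, 0.3532]
eef_rot: [3.141, 0.001, 2.056]
contact_force: [-0.6, -0.3, 0.2]
finger_gap: 0.0558
scene 193 [0.6075 0.0143 0.2103] -0.35733150123381563
disc 464 [-0.0175  0.0114  0.1185]
cap 36 [0.6148 0.0457 0.1311]
cap 45 [ 0.6043 -0.0216  0.1321]
t28.65 yaw 117.8 tq_z -0.052 j6tq -0.001 j6 -0.589 F [ 0.3  0.2 -0.6] z 0.3514 qv6 -0.001 gap 0.0559
```

View pics/s5.png

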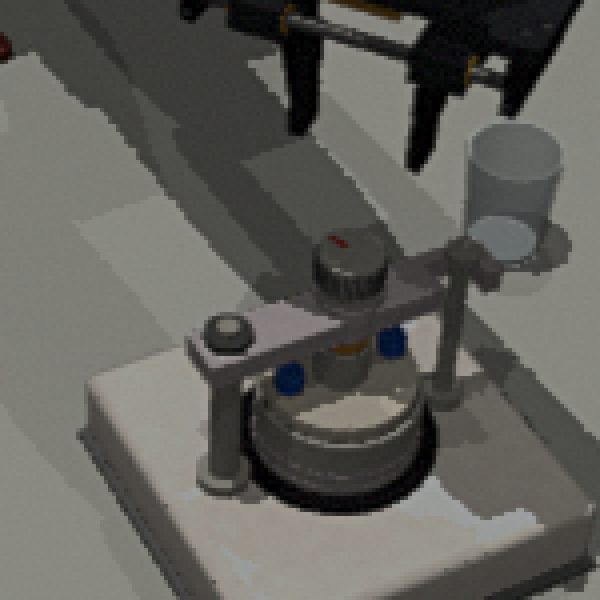

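The screw head dropped about 1 mm and turned clockwise with its mark now at (338,241). The bridge is shut, the lid flat and the gripper clear.

```bash
python3 -c "
from workcell import bot;print(bot.hand_in())"
```

```text
the job is handed in; nothing more can be done
None
```

I set the lid in the mouth, swung the bridge to its stop and turned the thumbscrew clockwise to about 0.2 N m. I then let go and handed in at about 28.7 s. The hand-in gives no verdict.

- **Lid:** it touched down with about 12 N. With the bridge still open, its hub was centred at (0.607, 0.014), against the mouth measured at (0.607, 0.014). The disc top read 0.118 m, where a seated lid should be at 0.117 m. The final depth fit gave a tilt of about 0.02 rad, noisy but under the 0.03 limit.
- **Bridge:** the last scene view puts it 0.4° (0.006 rad) from its stop, hooked round the latch post. Two other readings, 7° (top camera) and -4° (scene), were off because the arm hid part of the screw head, so I disregarded them.
- **Screw:** the foot met the lid after about 1.15 rad. I turned it roughly 0.65 rad further, and the torque climbed at about 0.26 N m per rad, close to the stated 0.25. The wrist torque read 0.25 N m (noise about 0.05) and the wrist joint's own torque implied 0.21 N m.
- **Not measured directly:** the force of the foot on the lid. I inferred it from torque. At rest, still gripped, the torque fell to about -0.1 N m, which I took to be friction reversing. I did not re-grip to check.
- **Glassware:** I kept well clear of it. The beaker stood upright in the last view, but I did not re-measure the bottle or the jar.

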